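# Check the warm loaf with the infrared thermometer

## Task

The cut loaf is being kept warm under the red swing-arm lamp. Push the lamp well aside, clear of the bread and its board, take the yellow infrared thermometer from its tray, aim it squarely at the middle of the loaf's cut face from about 100 mm away and hold it still there for two full seconds. Then lay the thermometer flat in its tray again (set it down, do not drop it), and swing the lamp back until its shade is centred over the bread, without touching the bread or shifting anything else on the table.

Things in the scene. Friction and masses are not known exactly. Their poses are not given: they have to be found in the camera images.
- lamp: foot and post of the warming lamp, fixed to the table: dark steel foot, 110 mm across and 22 mm high, with a brass post 18 mm thick up to 307 mm. Origin: centre of the foot's underside, on the hinge axis of the arm (vertical). At joint value 0 the arm points along the lamp's own -x.
- lamp_arm (a joint): angle of the lamp's swing arm about the post, rad, range -0.35 to 1.4; growing values swing the shade clockwise seen from above, that is towards the robot's left (+y), away from the bread. About 0 is over the bread. Stiff: takes about 3 N at the shade and stays where it is left.
- lamp_shade (a point): centre of the lower rim of the red lamp shade, 165 mm above the table and 240 mm from the post's axis. The shade is round, radius 62 mm at the rim and 58 mm at 60 mm above it, 80 mm high, then a 14 mm thick brass stem goes up to the 14 mm thick brass arm, level at 302 mm above the table. Push the shade on its side.
- board: dark wooden bread board, fixed, 250 x 170 x 20 mm with a 90 mm handle at its -x end. Origin: centre of the underside of the 250 x 170 part; x along its length, same way as the loaf.
- loaf: half of a long country loaf lying on the board, brown crust, 155 mm long (x), 104 mm wide (y), 97 mm high, 0.6 kg, loose. Origin: centre of the underside (20 mm above the table). Its rounded end is at x = -80 mm, its pale flat cut face at x = +75 mm and looks along +x (roughly to the robot's right).
- cut_face (a point): middle of the loaf's pale round cut face (95 mm across), 45 mm above the loaf's underside; its +x axis points out of the face.
- tray: light wooden tray, fixed, 250 x 150 mm outside, rim 20 mm high, walls and floor 6 mm. Origin: centre of its underside; x along its length.
- thermometer: stick-shaped infrared thermometer lying in the tray, yellow, 170 mm long (x) with lens end, 32 mm wide (y), 28 mm high (z), 0.14 kg. Origin: centre of its underside; the yellow body runs from x = -85 to +65 mm, the black nose (26 mm thick) to +85 mm. It looks along its +x; display and red button on top (+z).
- lens (a point): middle of the lens at the thermometer's nose, 85 mm ahead of its origin and 14 mm above its underside; it sees along the thermometer's +x.
- flask: bystander: dark wine flask with a straw base, 250 mm high, 100 mm across. Origin: centre of the underside.
- glass_a: bystander: stemmed wine glass, 165 mm high, 72 mm across. Origin: centre of the underside.
- glass_b: bystander: another such wine glass.
- mug: bystander: terracotta mug, 90 mm high, 84 mm across, handle at +y. Origin: centre of the underside.
- plate: bystander: white plate, 210 mm across, 20 mm high. Origin: centre of the underside.
- jar: bystander: amber jar with a brass cap, 100 mm high, 70 mm across. Origin: centre of the underside.
Things that resemble listed ones, but are neither listed nor needed, are in the scene too. What is shaped like the thermometer but green is not meant. What is shaped like the loaf but turquoise is not meant.

How it is judged:
On the way, in this order (a step that is already met when the one before it is completed fails the run):
1. the lamp is swung aside: its shade's centre is more than 180 mm (level distance) from the loaf's centre, and it stays (horizontal distance between lamp_shade and loaf above 0.18 m and velocity of joint lamp_arm between -0.05 and 0.05 rad/s), for 0.2 s.
2. the gripper holds the thermometer lifted clear of the tray, its underside more than 40 mm above the table (height (world z) of thermometer above 0.04 m and contact force between the fingers and thermometer above 0.5 N and horizontal distance between lamp_shade and loaf above 0.18 m), for 0.1 s.
3. lamp still aside, the held thermometer looks at the middle of the cut face (within 20 mm), lens 50 to 150 mm from it, square to it within 0.35 rad, and still, for 1.8 s (horizontal distance between lamp_shade and loaf above 0.18 m and x of cut_face in the frame of lens between 0.05 and 0.15 m and y of cut_face in the frame of lens between -0.02 and 0.02 m and z of cut_face in the frame of lens between -0.02 and 0.02 m and angle between the x axis of thermometer and the x axis of loaf, either way round below 0.35 rad and contact force between the fingers and thermometer above 0.5 N and linear speed of thermometer below 0.03 m/s and angular speed of thermometer below 0.2 rad/s), for 1.8 s.
4. the thermometer lies flat in its tray again, let go (x of thermometer in the frame of tray between -0.05 and 0.05 m and y of thermometer in the frame of tray between -0.055 and 0.055 m and z of thermometer in the frame of tray below 0.012 m and angle between thermometer's own z axis and vertical below 0.12 rad and contact force between the fingers and thermometer below 0.1 N and linear speed of thermometer below 0.03 m/s and horizontal distance between lamp_shade and loaf above 0.18 m), for 0.2 s.
5. the lamp shade is over the bread again: its centre within 50 mm (level distance) of the loaf's centre (horizontal distance between lamp_shade and loaf below 0.05 m), for 0.2 s.
At the end, for the whole second after the job is handed in: The lamp shade's centre is within 50 mm (level distance) of the loaf's centre and at rest; the thermometer lies flat on the tray's floor (tilt under 0.12 rad), at rest and let go, its middle within 50 mm along and 55 mm across of the tray's middle; the loaf is within 15 mm of where it was (horizontal distance between lamp_shade and loaf below 0.05 m and velocity of joint lamp_arm between -0.05 and 0.05 rad/s and x of thermometer in the frame of tray between -0.05 and 0.05 m and y of thermometer in the frame of tray between -0.055 and 0.055 m and z of thermometer in the frame of tray below 0.012 m and angle between thermometer's own z axis and vertical below 0.12 rad and contact force between the fingers and thermometer below 0.1 N and linear speed of thermometer below 0.03 m/s and distance of loaf from where it was at the start of the episode below 0.015 m); the robot touches nothing.
It fails at once if the bread is touched or pushed by the robot or the thermometer, or shifted more than 15 mm (contact force between any of the fingers, the arm, thermometer and loaf above 1 N or distance of loaf from where it was at the start of the episode above 0.015 m).
It fails at once if the thermometer falls or is thrown: faster than 0.8 m/s while the fingers do not hold it (contact force between the fingers and thermometer below 0.1 N and linear speed of thermometer above 0.8 m/s).
It fails at once if a bystander (flask, wine glass, mug, plate, jar) is shifted more than 30 mm or tipped (distance of any of flask, glass_a, glass_b, mug, plate, jar from where it was at the start of the episode above 0.03 m or angle between any of flask, glass_a, glass_b, mug, plate, jar's own z axis and vertical above 0.4 rad).
It also fails if it takes over 72 s, if anything falls off the work surface, if the arm or the gripper's body presses on something with over 40 N, if the wrist force passes 120 N, or if a joint passes its speed limit or range.

## Robot

A 6-joint arm with a two-finger parallel gripper is mounted at the origin on the work surface. World frame = base frame: x ahead of the robot, y to its left, z up, the work surface at z = 0. Lengths are in m, angles in rad, forces in N, time in s.
With the tool pointing down it reaches from about 0.275 to 1 m from the base axis. Payload 8.4 kg.
Tool frame: the origin (TCP) lies on the centre line of the jaws, within the pads' length; the fingertips stand 17 mm ahead of it and the grasp point (between the pads) lies 2 mm behind it (bot.tcp_to_tips is the z of the fingertips in the tool frame, in m); z points along the fingers, y is the line along which they close (so a half turn about z gives the same grasp; the last joint's range is limited). The gripper opens to 85 mm and grips with 20 to 120 N. Pads are 22 mm wide; open, the fingers measure 114 mm over their backs; the gripper's body (76 mm by 85 mm) begins 54 mm behind the grasp point. The pads swing forward as they close: fully open they stand 13 mm farther back than shut.
Start: joints at [-1.209, 0.353, 1.633, -0, 1.155, -0.002], TCP at [0.222, -0.584, 0.248] pointing down, gripper open.
Joint ranges: [-2.63, 2.63], [-0.92, 2.1], [0.06, 2.66], [-1.3, 4.44], [0, 2.69], [-3.02, 3.02]. Speed limits (rad/s): [2.22, 2.22, 2.79, 3.14, 3.14, 3.14].

## Interface

Orientations are given as a unit quaternion [x, y, z, w].
In Python, from workcell import bot, hand, kinematics, get_obs, vision, hand_in gives the robot as it stands. The module is installed in compiled form; this text tells all that it offers. Calls block until the motion is done:
- bot.reach(position, orientation): joint-space move of the TCP to a pose.
- bot.servo_line(position, ori=None, velocity=0.15): straight line of the TCP; ori=None keeps the orientation; velocity is the mean speed in m/s.
- bot.goto_joints(angles): joint-space move.
- hand.move_gripper(opening, strength=None): finger opening in m; strength is the grip in N (None keeps the last); returns when the fingers have stopped.
- bot.dwell(seconds).
- kinematics.solve_ik(position, orientation): joint angles nearest the present ones, or None.
- get_obs(): the state.
- vision.read_camera(name): name is "scene" or "top"; returns a dict with "frame" (420x560x3 uint8, red, green, blue), "intrinsics" (3x3 intrinsics, pixels), "dist" ([k1, k2, p1, p2, k3] as OpenCV has them; the pictures are not rectified), "view" (4x4, takes a point from world to camera coordinates). Camera axes: x right, y down, z forward; pixel columns grow to the right and rows downward; lengths in m; the calibration is good to about 2 mm. A picture is of the moment at which its call begins. There is no depth.
A pose or a line that the arm cannot do raises bot.IKError and nothing moves.
- hand_in(): hands the job in; it is judged then, once.
The state is a dict: "time_s": time; "joint_pos": joint angles; "joint_vel": joint speeds; "joint_efforts": joint torques, N m; "position": TCP position; "orientation": TCP orientation; "wrist_force": force on the tool from outside, world axes, zero at the start; "ft_torque": the same for the moment, N m; "gripper_width": finger opening in m; "grip_force": force on a finger pad.
Only numpy, scipy, OpenCV 4.12 (cv2) and the standard library are available. Lean on these libraries where they do the work, as an engineer would, in place of code of your own. Each camera call takes 0.05 s, during which the arm holds its last target. There are 200 camera calls.

## Working session

There is one attempt and no reset: what is moved stays moved. The work goes in short steps, each a Python script; the robot and the scene stay as the last script left them, time stands still between calls to the robot, and variables do not carry over. Pictures are saved under pics/ and viewed, at most 10 in all, crops included, and the job is handed in when it is done.

```bash
mkdir -p pics; cat > h.py <<'E'
import numpy as np, cv2
from workcell import bot, hand, kinematics, get_obs, vision, hand_in
def snap(n,save=None):
    c=vision.read_camera(n)
    if save: cv2.imwrite('pics/'+save,cv2.cvtColor(c['frame'],cv2.COLOR_RGB2BGR))
    return c
def ray(c,uv):
    p=cv2.undistortPoints(np.array(uv,float).reshape(-1,1,2),c['intrinsics'],np.array(c['dist'],float)).reshape(-1,2)
    V=np.array(c['view']); R,t=V[:3,:3],V[:3,3]
    return -R.T@t, np.c_[p,np.ones(len(p))]@R
def plane(c,uv,z):
    o,d=ray(c,uv); return o+d*((z-o[2])/d[:,2])[:,None]
E
python3 - <<'E'
from h import *
for n in('scene','top'):
    c=snap(n,n+'0.png'); V=np.array(c['view']); print(n,-V[:3,:3].T@V[:3,3],c['intrinsics'][0][0],V[:3,:3].round(2).tolist())
print(get_obs())
E
```

```text
scene [1.6736313  0.28961365 1.03589819] 444.4207005539123 [[-0.32, 0.95, -0.02], [0.59, 0.19, -0.79], [-0.74, -0.26, -0.61]]
top [ 0.31826281 -0.0852439   1.66956018] 489.9562557128398 [[-0.02, -1.0, -0.01], [-0.99, 0.02, -0.16], [0.16, 0.01, -0.99]]
{'time_s': 0.1, 'joint_pos': array([-1.20941371e+00,  3.53566455e-01,  1.63405838e+00, -3.25390249e-05,
        1.15521367e+00, -2.43916299e-03]), 'joint_vel': array([ 0.00114395, -0.0008944 , -0.00251985,  0.00076001, -0.00061054,
        0.00015482]), 'joint_efforts': array([-1.38100018e-03, -6.06362844e+01, -3.42820108e+01, -1.54194277e-04,
        4.05205952e-03, -1.85373773e-05]), 'position': array([ 0.2222286 , -0.58371904,  0.24764511]), 'orientation': array([ 9.83498410e-01,  1.80915695e-01, -1.25839912e-04, -6.10264005e-04]), 'wrist_force': array([-0.28674004,  0.19282761,  0.30819471]), 'ft_torque': array([0.01272191, 0.0630633 , 0.01669795]), 'grip_force': 0.0, 'gripper_width': 0.08503088674576804}
```

View pics/scene0.png

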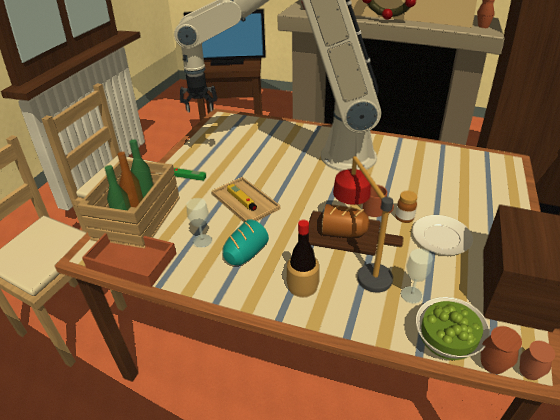

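View pics/top0.png

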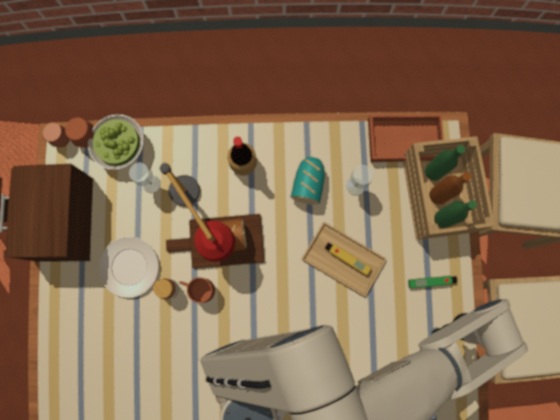

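The two views show the lamp shade over the loaf at top (213,240) with its foot at (183,190). The yellow thermometer is in the tray at (348,259), nose to the upper left at (327,246). The cut face looks right. Next I measure these.

```bash
python3 - <<'E'
from h import *
def big(m):
    cs,_=cv2.findContours(m.astype(np.uint8),0,2); return max(cs,key=cv2.contourArea) 
c=snap('top'); s=snap('scene')
def hsv(c,x0,y0,x1,y1):
    H=cv2.cvtColor(c['frame'],cv2.COLOR_RGB2HSV).astype(int); M=np.zeros(H.shape[:2],bool); M[y0:y1,x0:x1]=1; return H[...,0],H[...,1],H[...,2],M
# thermometer yellow
h,sa,v,M=hsv(c,300,220,400,300); y=big(M&(h>20)&(h<32)&(sa>190)&(v>120)); r=cv2.minAreaRect(y); b=cv2.boxPoints(r); print('yellow',r,plane(c,b,.034).round(4).tolist())
print('nose/tail man',plane(c,[[327,246],[371,274]],.02).round(3).tolist())
# tray outline by hand & foot
print('tray corners man',plane(c,[[324,225],[386,258],[366,295],[303,263]],.02).round(3).tolist())
print('board man',plane(c,[[190,217],[262,215],[263,263],[191,267]],.02).round(3).tolist())
# shade red
h,sa,v,M=hsv(c,180,210,250,280); y=big(M&((h<5)|(h>174))&(sa>200)&(v>90)); print('shade top',cv2.minEnclosingCircle(y), plane(c,[cv2.minEnclosingCircle(y)[0]],.2).round(3))
h,sa,v,M=hsv(s,320,160,385,215); y=big(M&((h<5)|(h>174))&(sa>180)&(v>60)); x,yy,w,hh=cv2.boundingRect(y); print('scene shade',x,yy,w,hh)
print('foot',plane(c,[[183,190]],.022).round(3), plane(s,[[375,277]],.022).round(3))
print('others',{k:plane(c,[p],z).round(3)[0,:2].tolist() for k,p,z in[('flask',(242,158),.1),('gA',(361,178),.165),('gB',(140,173),.165),('mug',(201,291),.09),('jar',(164,288),.1),('plate',(129,267),.02)]})
def up(c,x0,y0,x1,y1,n,k): cv2.imwrite('pics/'+n,cv2.resize(cv2.cvtColor(c['frame'][y0:y1,x0:x1],cv2.COLOR_RGB2BGR),None,fx=k,fy=k,interpolation=2))
up(c,130,140,400,320,'crop_top.png',2.9); up(s,200,150,420,300,'crop_sc.png',3.6)
E
```

```text
Traceback (most recent call last):
ValueError: max() iterable argument is empty
```

```bash
cat > m.py <<'E'
from h import *
def big(m):
    cs,_=cv2.findContours(m.astype(np.uint8),cv2.RETR_EXTERNAL,cv2.CHAIN_APPROX_NONE); return max(cs,key=cv2.contourArea) 
def hsv(c,x0,y0,x1,y1):
    H=cv2.cvtColor(c['frame'],cv2.COLOR_RGB2HSV).astype(int); M=np.zeros(H.shape[:2],bool); M[y0:y1,x0:x1]=1; return H[...,0],H[...,1],H[...,2],M
E
python3 - <<'E'
from m import *
c=snap('top'); s=snap('scene')
def up(c,x0,y0,x1,y1,n,k): cv2.imwrite('pics/'+n,cv2.resize(cv2.cvtColor(c['frame'][y0:y1,x0:x1],cv2.COLOR_RGB2BGR),None,fx=k,fy=k,interpolation=2))
up(c,130,140,400,320,'crop_top.png',2.9); up(s,200,150,420,300,'crop_sc.png',3.6)
H=cv2.cvtColor(c['frame'],cv2.COLOR_RGB2HSV); print(H[257:263,345:352].tolist()[::3],H[240,205:215:5].tolist())
h,sa,v,M=hsv(c,300,220,400,300); y=big(M&(h>18)&(h<34)&(sa>170)&(v>90)); r=cv2.minAreaRect(y); b=cv2.boxPoints(r); print('yellow',r,plane(c,b,.034).round(4).tolist())
print('nose/tail man',plane(c,[[327,246],[371,274]],.02).round(3).tolist())
print('tray corners man',plane(c,[[324,225],[386,258],[366,295],[303,263]],.02).round(3).tolist())
print('board man',plane(c,[[190,217],[262,215],[263,263],[191,267]],.02).round(3).tolist())
h,sa,v,M=hsv(c,180,210,250,280); y=big(M&((h<6)|(h>172))&(sa>190)&(v>70)); print('shade top',cv2.minEnclosingCircle(y), plane(c,[cv2.minEnclosingCircle(y)[0]],.2).round(3))
h,sa,v,M=hsv(s,320,160,385,215); y=big(M&((h<6)|(h>172))&(sa>170)&(v>40)); print('scene shade',cv2.boundingRect(y))
print('foot',plane(c,[[183,190]],.022).round(3), plane(s,[[375,277]],.022).round(3))
print('others',{k:plane(c,[p],z).round(3)[0,:2].tolist() for k,p,z in[('flask',(242,158),.1),('gA',(361,178),.165),('gB',(140,173),.165),('mug',(201,291),.09),('jar',(164,288),.1),('plate',(129,267),.02)]})
E
```

```text
[[[22, 172, 181], [22, 173, 180], [22, 173, 180], [22, 170, 180], [22, 173, 180], [22, 171, 180], [22, 174, 179]], [[22, 173, 167], [22, 172, 175], [22, 170, 178], [22, 171, 180], [22, 171, 180], [22, 173, 180], [22, 171, 180]]] [[1, 195, 157], [6, 189, 127]]
yellow ((342.11175537109375, 255.25294494628906), (28.22431182861328, 8.283222198486328), 32.47119140625) [[0.4679, -0.2558, 0.034], [0.4911, -0.2716, 0.034], [0.4382, -0.3498, 0.034], [0.4152, -0.3338, 0.034]]
nose/tail man [[0.487, -0.255, 0.02], [0.388, -0.4, 0.02]]
tray corners man [[0.559, -0.247, 0.02], [0.441, -0.454, 0.02], [0.319, -0.38, 0.02], [0.431, -0.172, 0.02]]
board man [[0.597, 0.211, 0.02], [0.598, -0.036, 0.02], [0.434, -0.037, 0.02], [0.425, 0.207, 0.02]]
shade top ((213.5, 240.0), 20.304039001464844) [[0.494 0.106 0.2  ]]
scene shade (334, 169, 37, 35)
foot [[0.692 0.236 0.022]] [[0.702 0.236 0.022]]
others {'flask': [0.778, 0.024], 'gA': [0.685, -0.356], 'gB': [0.719, 0.349], 'mug': [0.343, 0.162], 'jar': [0.354, 0.281], 'plate': [0.428, 0.422]}
```

View pics/crop_top.png

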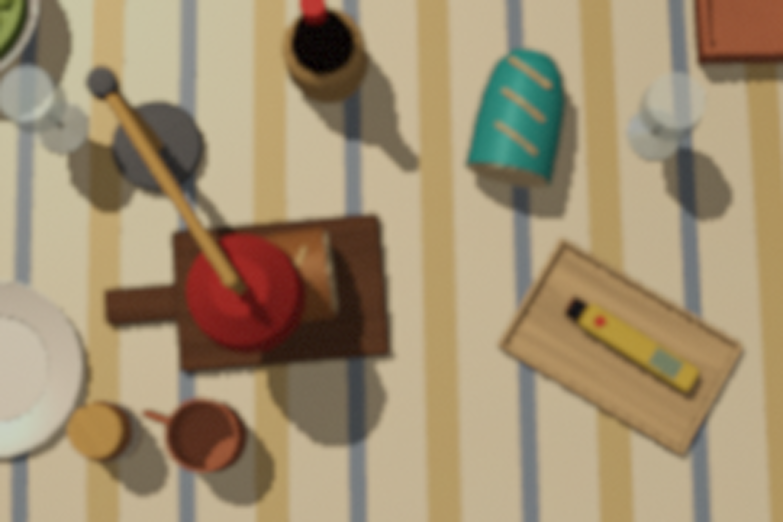

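View pics/crop_sc.png

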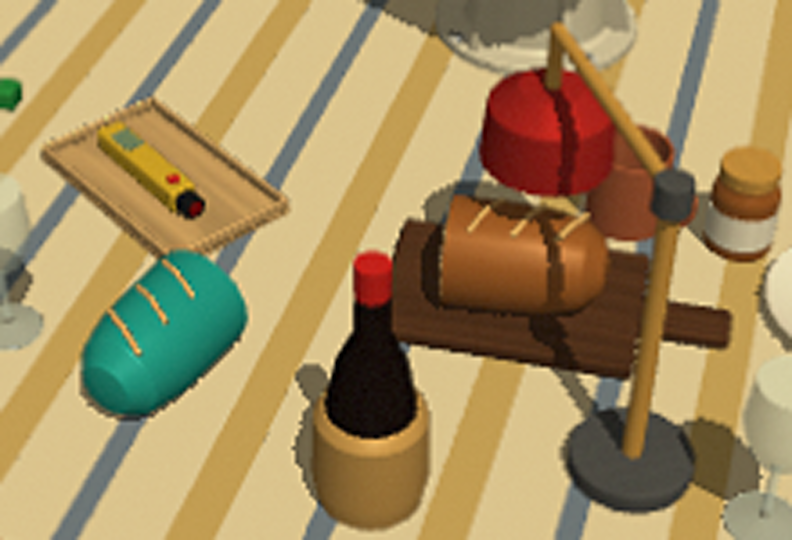

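```bash
cat >> m.py <<'E'
from scipy.spatial.transform import Rotation as Ro
def down(yaw):
    x=np.array([np.cos(yaw),np.sin(yaw),0]); z=np.array([0,0,-1.]); return Ro.from_matrix(np.c_[x,np.cross(z,x),z]).as_quat()
POST=np.array([.697,.236])
def pushpose(phi,side,gap,z=.205):
    """pusher beside the shade at arm direction phi; side +1 pushes clockwise, -1 back"""
    u=np.array([np.cos(phi),np.sin(phi)]); t=side*np.array([u[1],-u[0]])
    p=POST+.24*u-t*(.073+gap); tt=np.array([u[1],-u[0]])
    return np.r_[p,z], down(np.arctan2(tt[1],tt[0]))
def arc(p0,p1,side,n,vel=.12):
    for phi in np.linspace(p0,p1,n):
        bot.servo_line(*pushpose(phi,side,0),velocity=vel)
E
python3 - <<'E'
from m import *
phi0=np.arctan2(.106-.236,.494-.697)%(2*np.pi); print(phi0)
hand.move_gripper(0)
bot.reach(*pushpose(phi0,1,.06,.25)); print(get_obs()['joint_pos'].round(2),get_obs()['time_s'])
bot.servo_line(*pushpose(phi0,1,.03))
arc(phi0,phi0-1.0,1,7)
o=get_obs(); print(o['wrist_force'],o['time_s'])
bot.servo_line(*pushpose(phi0-1.0,1,.05)); p,q=pushpose(phi0-1.0,1,.05,.33); bot.servo_line(p,velocity=.2)
hand.move_gripper(.085)
bot.reach([.3,-.45,.33],down(np.arctan2(.1,.99)+.3))
c=snap('top','top1.png'); s=snap('scene','sc1.png'); o=get_obs(); print(o['position'],o['joint_pos'].round(2),o['time_s'])
h,sa,v,M=hsv(c,90,150,250,290); y=big(M&((h<6)|(h>172))&(sa>180)&(v>70)); e=cv2.minEnclosingCircle(y); print('shade',e,plane(c,[e[0]],.2))
def up(c,x0,y0,x1,y1,k): return cv2.resize(cv2.cvtColor(c['frame'][y0:y1,x0:x1],cv2.COLOR_RGB2BGR),None,fx=k,fy=k,interpolation=2)
cv2.imwrite('pics/two.png',np.vstack([up(c,130,190,400,305,2.9)[:, :780],cv2.copyMakeBorder(up(s,220,170,420,250,3.3),0,0,0,120,0)[:,:780]])[:600])
E
```

```text
3.7111853694910018
[-0.01  0.26  1.76 -0.    1.12 -0.58] 3.4583
[-0.32020153 -0.02278451 -0.73973756] 7.3667
[ 0.30058503 -0.44954112  0.33003617] [-0.98  0.15  1.72  0.    1.28  0.18] 11.95
shade ((138.4595947265625, 246.6851806640625), 18.653968811035156) [[0.47784459 0.33797452 0.2       ]]
```

View pics/two.png

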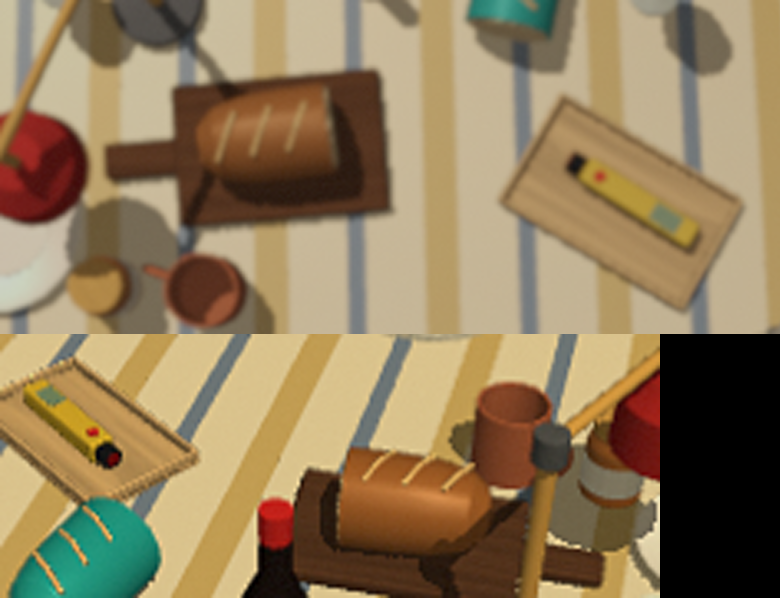

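The lamp now stands at (0.478, 0.338), clear of the board. The loaf's whole outline is visible, with the cut face's edge at top px about (245,219)–(247,249). Now I measure the loaf and grasp the thermometer.

```bash
python3 - <<'E'
from m import *
c=snap('top'); s=snap('scene')
f=lambda p,z:plane(c,p,z)[:,:2]
e=f([[243.8,219.8],[246.6,248.8]],.065); print('face edge',e.round(3).tolist(),e.mean(0))
b=f([[190,220.3],[260.3,214.1],[193,267.2],[264.5,262.4]],.02); print('board c',b.mean(0),'axes',[np.degrees(np.arctan2(*(q)[::-1])).round(1) for q in(b[1]-b[0],b[3]-b[2],b[0]-b[2],b[1]-b[3])])
print('rounded end',f([[197.6,236]],.065))
# second view of face: scene crop left edge top (348,450-334)/3.3, bottom (342,535-334)
o,d=ray(s,[[220+346/3.3,170+116/3.3],[220+340/3.3,170+205/3.3]]); print('scene: face edge top z=.117',plane(s,[[220+346/3.3,170+116/3.3]],.117).round(3))
h,sa,v,M=hsv(c,318,238,380,282); m=M&((h>18)&(h<32)&(sa>155)|(v<70)|((h<6)&(sa>150))); y=big(m); r=cv2.minAreaRect(y); print(r)
b=cv2.boxPoints(r); P=f(b,.03); L=[P[(i+1)%4]-P[i] for i in range(4)]; l=max(L,key=np.linalg.norm); print('th',P.mean(0),np.linalg.norm(L[0]),np.linalg.norm(L[1]),np.degrees(np.arctan2(l[1],l[0])))
t=f([[324.2,223.6],[386,261.2],[365.9,297],[302.3,259.3]],.02) ; print('tray',t.mean(0))
k=f([[326.6,245.2],[370.3,273.8]],.024); print(k,np.degrees(np.arctan2(*(k[0]-k[1])[::-1])))
E
```

```text
face edge [[0.576, 0.023], [0.479, 0.015]] [0.52725912 0.01883736]
board c [0.51176654 0.0845373 ] axes [np.float64(-86.2), np.float64(-87.2), np.float64(3.9), np.float64(3.9)]
rounded end [[0.52463237 0.17710693]]
scene: face edge top z=.117 [[0.518 0.024 0.117]]
((347.6180114746094, 258.5112609863281), (49.925899505615234, 9.539981842041016), 32.00538635253906)
th [ 0.44202763 -0.32142854] 0.03241816533903738 0.16745931099025077 -123.63715265046875
tray [ 0.4373805  -0.31261348]
[[ 0.48918854 -0.25290654]
 [ 0.38895005 -0.39699396]] 55.17449963066439
```

```bash
python3 - <<'E'
from m import *
TH=np.array([.441,-.3215]); q=down(np.radians(56))
hand.move_gripper(.065,60)
bot.reach([*TH,.12],q); bot.servo_line([*TH,.029],velocity=.1)
hand.move_gripper(0,60); o=get_obs(); print(o['gripper_width'],o['grip_force'],o['time_s'])
bot.servo_line([*TH,.13],velocity=.12); bot.dwell(.15)
a=np.radians(-86.5); ax=np.array([np.cos(a),np.sin(a)]); F=np.array([.527,.020]); qa=down(a+np.pi)
bot.reach([*(F+.25*ax),.12],qa)
bot.servo_line([*(F+.25*ax),.074],velocity=.1)
bot.servo_line([*(F+.188*ax),.074],velocity=.08)
c=snap('top','top2.png'); s=snap('scene','sc2.png'); o=get_obs(); print(o['gripper_width'],o['grip_force'],o['position'],o['joint_pos'].round(2),o['time_s'])
def up(c,x0,y0,x1,y1,k): return cv2.resize(cv2.cvtColor(c['frame'][y0:y1,x0:x1],cv2.COLOR_RGB2BGR),None,fx=k,fy=k,interpolation=2)
cv2.imwrite('pics/three.png',np.vstack([up(c,180,180,380,280,3),up(s,220,150,420,250,3)]))
E
```

```text
0.030741452067181686 60.37353873252869 14.9417
0.03092757045678231 59.431389570236206 [ 0.53861783 -0.16807493  0.07401105] [-0.31  0.48  1.89 -0.    0.76 -0.37] 18.325
```

View pics/three.png

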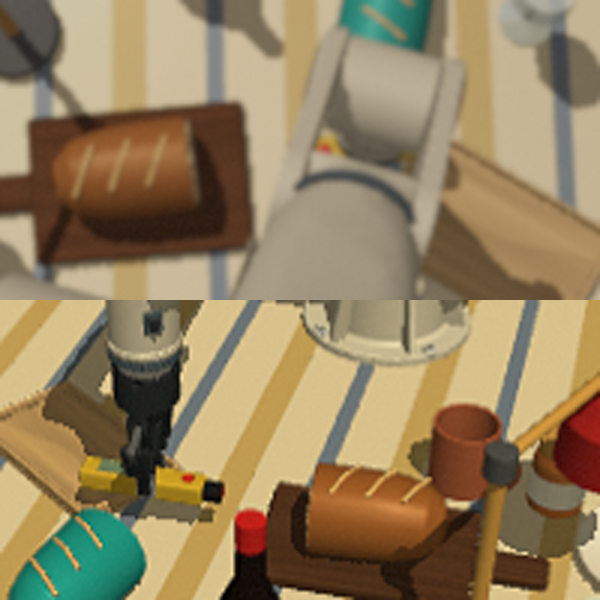

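The thermometer is held and faces the cut face, with its nose at scene px about (294,213). I check its pose numerically, then hold.

```bash
python3 - <<'E'
from m import *
s=snap('scene'); V=np.array(s['view'])
a=np.radians(-86.5); ax=np.array([np.cos(a),np.sin(a)]); F=np.array([.527,.020])
print('nose',plane(s,[[294,213.3]],.065))
pr=lambda P: cv2.projectPoints(np.array([P],float),cv2.Rodrigues(V[:3,:3])[0],V[:3,3],np.array(s['intrinsics'],float),np.array(s['dist'],float))[0].ravel().round(1)
for d,z in((.103,.065),(.273,.065),(.273,.051),(.273,.079)): print(d,z,pr([*(F+d*ax),z]))
h,sa,v,M=hsv(s,235,190,310,230); m=M&(h>18)&(h<32)&(sa>185); 
for x in(248,254,258,274,280,286): r=np.where(m[:,x])[0]; print(x,r.min() if len(r) else 0,r.max() if len(r) else 0)
bot.dwell(2.3); o=get_obs(); print(o['time_s'],o['grip_force'])
E
```

```text
nose [[ 0.52974952 -0.08176168  0.065     ]]
0.103 0.065 [293.4 213.9]
0.273 0.065 [247.1 206.5]
0.273 0.051 [247.4 209.6]
0.273 0.079 [246.8 203.4]
248 204 211
254 208 212
258 208 213
274 206 216
280 209 216
286 208 217
20.675 59.4301700592041
```

```bash
python3 - <<'E'
from m import *
a=np.radians(-86.5); ax=np.array([np.cos(a),np.sin(a)]); F=np.array([.527,.020])
q=down(np.radians(56)); T=np.array([.4385,-.3165])
bot.servo_line([*(F+.25*ax),.076],velocity=.1); bot.servo_line([*(F+.25*ax),.13],velocity=.12)
bot.reach([*T,.12],q); bot.servo_line([*T,.05],velocity=.1); bot.servo_line([*T,.0295],velocity=.03)
print(get_obs()['wrist_force']); bot.dwell(.2)
hand.move_gripper(.06); bot.dwell(.3)
bot.servo_line([*T,.13],velocity=.12); bot.servo_line([*T,.40],velocity=.25); hand.move_gripper(0)
phi=2.706
bot.reach(*pushpose(phi,-1,.06,.40)); o=get_obs(); print(o['joint_pos'].round(2),o['time_s'])
c=snap('top','top3.png'); s=snap('scene')
f=lambda p,z:plane(c,p,z)[:,:2]
h,sa,v,M=hsv(c,318,238,380,282); m=M&((h>18)&(h<32)&(sa>155)|(v<70)|((h<6)&(sa>150))); y=big(m); r=cv2.minAreaRect(y); print(r)
b=cv2.boxPoints(r); P=f(b,.03); print('th',P.mean(0))
h,sa,v,M=hsv(s,220,170,290,235); y=big(M&(h>18)&(h<32)&(sa>185)); print(cv2.minAreaRect(y))
def up(c,x0,y0,x1,y1,k): return cv2.resize(cv2.cvtColor(c['frame'][y0:y1,x0:x1],cv2.COLOR_RGB2BGR),None,fx=k,fy=k,interpolation=2)
cv2.imwrite('pics/four.png',np.vstack([up(c,90,160,390,310,2),up(s,200,120,500,270,2)]))
E
```

```text
[-2.28359012  1.19544577  8.81391482]
[ 0.7   0.39  1.25 -0.    1.5   1.14] 30.7917
((346.1087951660156, 259.61468505859375), (49.62263488769531, 9.356971740722656), 32.47119140625)
th [ 0.43845343 -0.31617829]
((241.45860290527344, 194.79653930664062), (30.311601638793945, 9.550230026245117), 41.6335334777832)
```

View pics/four.png

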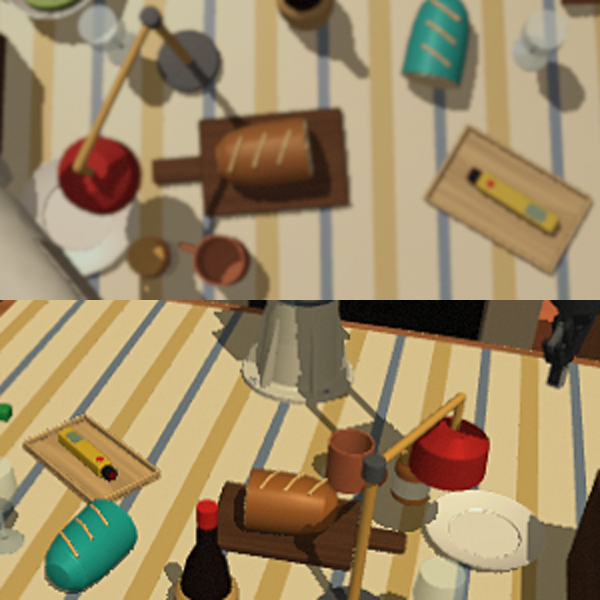

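The thermometer lies flat, centred in the tray at top px (346,260). The dark box at the left edge is near my next descent, so I check its clearance before pushing.

```bash
python3 - <<'E'
from m import *
c=snap('top'); s=snap('scene')
print('box base scene',plane(s,[[485,290],[480,320]],0).round(3)[:,:2].tolist())
for z in(0,.2,.3): print(z,plane(c,[[92,178],[78,260]],z).round(3)[:,:2].tolist(),plane(s,[[495,207]],z).round(3)[:,:2].tolist())
for g in(.02,.06): print(pushpose(2.706,-1,g)[0])
E
```

```text
box base scene [[0.636, 0.577], [0.761, 0.562]]
0 [[0.75, 0.575], [0.456, 0.615]] [[0.183, 0.622]]
0.2 [[0.699, 0.496], [0.439, 0.531]] [[0.471, 0.558]]
0.3 [[0.673, 0.456], [0.431, 0.489]] [[0.615, 0.526]]
[0.51865231 0.42158314 0.205     ]
[0.53553022 0.45784795 0.205     ]
```

```bash
python3 - <<'E'
from m import *
p,q=pushpose(2.706,-1,.03,.40); bot.servo_line(p,q)
bot.servo_line(pushpose(2.706,-1,.03)[0],velocity=.15); print(get_obs()['wrist_force'])
arc(2.706,3.79,-1,8,.12); o=get_obs(); print(o['wrist_force'],o['time_s'])
bot.servo_line(pushpose(3.79,-1,.05)[0]); bot.servo_line(pushpose(3.79,-1,.05,.40)[0],velocity=.2)
bot.reach([.32,.40,.42],q); bot.dwell(.5)
c=snap('top','top4.png'); s=snap('scene')
h,sa,v,M=hsv(c,180,210,250,280); y=big(M&((h<6)|(h>172))&(sa>180)&(v>70)); e=cv2.minEnclosingCircle(y); print('shade',e,plane(c,[e[0]],.2),get_obs()['time_s'])
def up(c,x0,y0,x1,y1,k): return cv2.resize(cv2.cvtColor(c['frame'][y0:y1,x0:x1],cv2.COLOR_RGB2BGR),None,fx=k,fy=k,interpolation=2)
cv2.imwrite('pics/five.png',np.vstack([up(c,90,160,390,310,2),up(s,200,120,500,270,2)]))
E
```

```text
[-0.95043522  0.19109967  1.11364649]
[0.09705124 0.68865205 0.08770229] 36.5167
shade ((218.4813995361328, 236.3372039794922), 19.818838119506836) [[0.50495219 0.09124977 0.2       ]] 40.125
```

View pics/five.png

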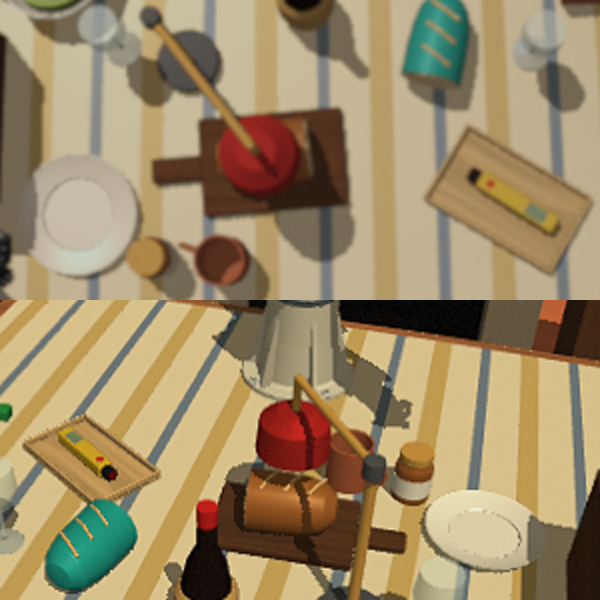

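The shade is at (0.505, 0.091), about 17 mm from the loaf's centre. Everything else is where it was and the arm is clear.

```bash
python3 -c "
from h import *
print(hand_in())"
```

```text
the job is handed in; nothing more can be done
None
```

I handed the job in at about 40 s of the 72 s allowed; the hand-in gave no verdict. By my measurements, the thermometer was held still about 100 mm from the cut face for over two seconds and is back flat in its tray, and the lamp shade is about 17 mm from the loaf's centre.

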